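# Clear a jammed test-block feed chute

### The job

Steel test blocks have jammed crosswise in the narrow throat of the two-lane sloping feed chute, under its clear guard, in one lane or both. Take the clearing rod, put its end through the brass-ringed eyelet at the foot of each jammed lane and push the block back up the lane until it is clear of the guard (never reach under the guard with the gripper), then lift every block out of the chute and set it down, not dropped, flat on the floor of the shallow wooden tray, none on top of another. Finish with the rod lying on its green mat, and leave the other things on the bench where they are.

Things in the scene. Friction and masses are not known exactly. Their poses are not given: they have to be found in the camera images.
- chute: Fixed grey two-lane feed chute on a dark base, 245 x 156 x about 150 mm. Frame level: origin on the worktop below the foot of the lanes (inner face of the eyelet plate), x horizontal toward their high open end, y across to lane 0, z up. Lanes climb toward +x at 0.21 rad. Lane floor: 70 mm high at x = 0, 240 mm long along the slope. Lane 0 is centred on y = +37 mm, lane 1 on y = -37 mm.
- throat (a point): Midpoint between the lanes at floor level, 42 mm up the slope. Above here each lane is 68 mm wide between walls 22 mm high; below, blue cheeks taper to 50 mm wide at 16 mm from the foot. A plate 5 mm thick, square to the slope and 152 mm wide, closes the foot from 12 mm below to 28 mm above the lane floor; it has one eyelet for each lane. The space before it (-x) is free.
- guard_edge (a point): Midpoint of the upper edge of the transparent guard, on its underside, 90 mm up the slope and 22.5 mm above the lane floor. The guard is a flat sheet 4 mm thick that covers both lanes from the foot to here; above it the lanes are open.
- eyelet_0 (a point): Centre of the eyelet of lane 0, at the outer face of the eyelet plate: a round hole 15 mm across with a brass ring, its axis parallel to the slope, 7.5 mm above the lane floor.
- eyelet_1 (a point): The same for lane 1.
- top_0 (a point): Point at the high open end of lane 0, on the line through the eyelet's centre parallel to the slope (245 mm from eyelet_0). eyelet_0 to top_0 is the direction in which to push.
- top_1 (a point): The same for lane 1.
- rod: Loose clearing rod, 90 g, 230 mm long: orange handle 80 x 16 x 26 mm (x, y, z) and a straight steel rod 9 mm thick with a flat end. Origin at the centre of the handle's underside; x points along the rod to its tip, z up as it lies on its handle. The rod's axis is 13 mm above the origin; the tip is 190 mm ahead of it and the tail of the handle 40 mm behind. Starts on the mat; if knocked it may roll onto its broad side.
- rod_tip (a point): Centre of the steel rod's flat end.
- rod_tail (a point): Centre of the handle's rear end, on the rod's axis.
- mat: Fixed flat green mat, 310 x 150 x 3 mm (x, y, z), the rod's place. Origin at the centre of its underside.
- tray: Fixed shallow open tray of light wood with a blue floor, 186 x 166 x 14 mm outside (x, y, z), walls 5 mm thick, floor 5 mm above the worktop. Origin at the centre of its underside.
- jammed_0: Steel test block, 45 x 60 x 15 mm (x, y, z), about 0.32 kg; origin at the centre of its underside. Lies flat in lane 0, 60 mm side across the lane. Jammed at the throat under the guard, centre about 62 mm up the slope. Friction holds it where it is pushed. Fingers have room up- and down-lane of it once its centre is 140 mm up. May be absent.
- jammed_1: Steel test block, 45 x 60 x 15 mm (x, y, z), about 0.32 kg; origin at the centre of its underside. Lies flat in lane 1, 60 mm side across the lane. Jammed at the throat under the guard, centre about 62 mm up the slope. Friction holds it where it is pushed. Fingers have room up- and down-lane of it once its centre is 140 mm up. May be absent.
- queued_0: Steel test block, 45 x 60 x 15 mm (x, y, z), about 0.32 kg; origin at the centre of its underside. Lies flat in lane 0, 60 mm side across the lane. Waits in the open, centre about 186 mm up the slope. May be absent.
- queued_1: Steel test block, 45 x 60 x 15 mm (x, y, z), about 0.32 kg; origin at the centre of its underside. Lies flat in lane 1, 60 mm side across the lane. Waits in the open, centre about 186 mm up the slope. May be absent.
- rebound_meter: Grey hand-held meter, 148 x 68 x 30 mm, standing by; leave alone.
- sample_bottle: White bottle with red cap, 47 mm across, 84 high, standing by; leave alone.
- marker: Black marker pen, 132 mm long, 17 thick, lying by; leave alone.
Mind the look-alikes: they are no part of the job. What is shaped like the queued_0 but black or red is not meant.

How it is judged (in metres and radians):
On the way, in this order (a step that is already met when the one before it is completed fails the run):
1. the rod's tip is put through an eyelet from outside (((x of rod_tip in the frame of chute between 0.006 and 0.2 m and y of rod_tip in the frame of chute between 0.025 and 0.049 m and z of rod_tip in the frame of chute between 0.068 and 0.092 m and x of rod_tail in the frame of chute below -0.015 m) or (x of rod_tip in the frame of chute between 0.006 and 0.2 m and y of rod_tip in the frame of chute between -0.049 and -0.025 m and z of rod_tip in the frame of chute between 0.068 and 0.092 m and x of rod_tail in the frame of chute below -0.015 m))), for 0.05 s.
2. every jammed block has been pushed up its lane clear of the guard (or is already in the tray) ((x of jammed_0 in the frame of chute above 0.112 m or (x of jammed_0 in the frame of tray between -0.088 and 0.088 m and y of jammed_0 in the frame of tray between -0.078 and 0.078 m and z of jammed_0 in the frame of tray between 0.002 and 0.01 m and angle between jammed_0's own z axis and vertical below 0.1 rad and linear speed of jammed_0 below 0.02 m/s)) and (x of jammed_1 in the frame of chute above 0.112 m or (x of jammed_1 in the frame of tray between -0.088 and 0.088 m and y of jammed_1 in the frame of tray between -0.078 and 0.078 m and z of jammed_1 in the frame of tray between 0.002 and 0.01 m and angle between jammed_1's own z axis and vertical below 0.1 rad and linear speed of jammed_1 below 0.02 m/s))), for 0.2 s.
At the end, for the whole second after the job is handed in: Every block present lies flat (within 0.1 rad) and at rest on the tray's own floor inside its walls; the rod lies at rest on the mat, tip and tail within its edges (5 mm over allowed) (x of jammed_0 in the frame of tray between -0.088 and 0.088 m and y of jammed_0 in the frame of tray between -0.078 and 0.078 m and z of jammed_0 in the frame of tray between 0.002 and 0.01 m and angle between each of jammed_0, jammed_1, queued_0, queued_1's own z axis and vertical below 0.1 rad and linear speed of each of jammed_0, jammed_1, queued_0, queued_1, rod below 0.02 m/s and x of jammed_1 in the frame of tray between -0.088 and 0.088 m and y of jammed_1 in the frame of tray between -0.078 and 0.078 m and z of jammed_1 in the frame of tray between 0.002 and 0.01 m and x of queued_0 in the frame of tray between -0.088 and 0.088 m and y of queued_0 in the frame of tray between -0.078 and 0.078 m and z of queued_0 in the frame of tray between 0.002 and 0.01 m and x of queued_1 in the frame of tray between -0.088 and 0.088 m and y of queued_1 in the frame of tray between -0.078 and 0.078 m and z of queued_1 in the frame of tray between 0.002 and 0.01 m and x of rod_tip in the frame of mat between -0.16 and 0.16 m and y of rod_tip in the frame of mat between -0.08 and 0.08 m and height (world z) of each of rod_tip, rod_tail below 0.03 m and x of rod_tail in the frame of mat between -0.16 and 0.16 m and y of rod_tail in the frame of mat between -0.08 and 0.08 m); the robot touches nothing.
It fails at once if the fingers touch a jammed block while it is still under the guard ((contact force between jammed_0 and the fingers above 0.5 N and x of jammed_0 in the frame of chute between 0 and 0.098 m and y of jammed_0 in the frame of chute between -0.075 and 0.075 m and z of jammed_0 in the frame of chute below 0.1 m) or (contact force between jammed_1 and the fingers above 0.5 N and x of jammed_1 in the frame of chute between 0 and 0.098 m and y of jammed_1 in the frame of chute between -0.075 and 0.075 m and z of jammed_1 in the frame of chute below 0.1 m)).
It fails at once if a block is let fall (from more than about 4 cm) ((linear speed of jammed_0 above 0.9 m/s and contact force between jammed_0 and the fingers below 0.1 N) or (linear speed of jammed_1 above 0.9 m/s and contact force between jammed_1 and the fingers below 0.1 N) or (linear speed of queued_0 above 0.9 m/s and contact force between queued_0 and the fingers below 0.1 N) or (linear speed of queued_1 above 0.9 m/s and contact force between queued_1 and the fingers below 0.1 N)).
It fails at once if the meter, the bottle or the marker is shifted by more than 3 cm (distance of any of rebound_meter, sample_bottle, marker from where it was at the start of the episode above 0.03 m).
Of jammed_0, jammed_1 only 1 to 2 are there at a start; the rules pass over those that are not, and their reading is None.
Of queued_0, queued_1 only 1 to 2 are there at a start; the rules pass over those that are not, and their reading is None.
At some moment in a run one of rod may be knocked a few centimetres aside while the robot is not near it.
It also fails if it takes over 210 s, if anything falls off the work surface, if the arm or the gripper's body presses on something with over 40 N, if the wrist force passes 120 N, or if a joint passes its speed limit or range.

### The arm

A 7-joint arm with a two-finger parallel gripper is mounted at the origin on a cart in front of the work surface, level with it; the furniture and walls round the work are solid. World frame = base frame: x ahead of the robot, y to its left, z up, the work surface at z = 0. Lengths are in mm, angles in rad, forces in N, time in s.
With the tool pointing down it reaches from about 350 to 900 mm from the base axis. Payload 7.2 kg.
Tool frame: the origin (TCP) lies at the very end of the fingers, on their centre line; the grasp point (between the pads) lies 19 mm behind it; z points along the fingers, y is the line along which they close (so a half turn about z gives the same grasp; the last joint's range is limited). The gripper opens to 85 mm and grips with 20 to 120 N. Pads are 22 mm wide; open, the fingers measure 114 mm over their backs; the gripper's body (76 mm by 85 mm) begins 54 mm behind the grasp point. The pads swing forward as they close: fully open they stand 13 mm farther back than shut.
Start: joints at [-1.393, 0.411, -0.013, 1.596, 0.006, 1.134, -0.082], TCP at [152.092, 606.215, 231.297] pointing down, gripper open.
Joint ranges: [-2.95, 2.95], [-0.29, 1.99], [-1.47, 1.44], [0.14, 2.54], [-1.03, 4.17], [0.13, 1.85], [-2.86, 2.86]. Speed limits (rad/s): [2.39, 2.39, 3.01, 3.01, 3.14, 3.14, 3.14].

### API

Orientations are given as a rotation vector (axis times angle).
In Python, from workcell import * gives the robot as it stands.
- The arm moves only by the shell command python3 -m handwheel 'ROWS' [FORCE]. ROWS is JSON, a list of rows, each a list of 5 numbers: the shift along the tool's x, y, z in m, then the turn about the tool's z in degrees, then the finger opening in m, from 0 to 0.0854. A call has exactly 5 rows; each row shifts and turns the commanded pose from where the row before left it, along the tool's axes as they then stand; what a row does not reach is not made up. A row lasts 1/12 s, in which the tool goes at most 41.7 mm and 7.16 degrees, less where a joint would pass 70% of its speed; a pose out of reach is approached as far as the arm can. A call with a gripper value outside its range is refused whole. The fingers move at their own pace and stop on an object; FORCE is the grip in N (left out, the last holds). Time passes only in rows, so rows that do not move let the fingers close, or fill a call up. It gives the time, the measured TCP pose, the force, the opening and the grip force at its end, in the units of the state.
- sense(): the state, without advancing time (a new reading comes with each control period).
- grab_frame(name): name is "scene" or "top" or "wrist"; returns a dict with "frame" (400x640x3 uint8, red, green, blue), "vfov" (degrees; the focal length in pixels is half the picture's height over the tangent of half this angle, whatever the lens; pixels are square), "cx", "cy" (the principal point, pixels), "world_to_cam" (4x4, takes a point from world to camera coordinates). Camera axes: x right, y down, z forward; pixel columns grow to the right and rows downward; lengths in mm; the calibration is good to about 2 mm. The wrist camera is an equidistant fisheye: a pixel r from the principal point sees the ray r / f radians off the axis. A picture is of the moment at which its call begins. There is no depth.
- job_done(): hands the job in; it is judged then, once.
The state is a dict: "t": time; "joint_pos": joint angles; "qvel": joint speeds; "tau": joint torques, N m; "eef_pos": TCP position; "tool_rot": TCP orientation; "contact_force": force on the tool from outside, world axes, zero at the start; "torque": the same for the moment, N m; "width": finger opening in mm; "finger_force": force on a finger pad.
Only numpy, scipy, OpenCV 4.12 (cv2) and the standard library are available. Lean on these libraries where they do the work, as an engineer would, in place of code of your own. Each camera call takes 0.05 s, during which the arm holds its last target. There are 200 camera calls.

## Working session

There is one attempt and no reset: what is moved stays moved. The work goes in short steps, Python scripts to look and compute and a shell command to move; the robot and the scene stay as the last step left them, time stands still between calls to the robot, and variables do not carry over. Pictures are saved under pics/ and viewed, at most 16 in all, crops included, and the job is handed in when it is done.

```bash
mkdir -p pics; ls; python3 - <<'E'
from workcell import *
import cv2
s=sense();print(s['t'],s['eef_pos'],s['tool_rot'],s['width'])
for n in("scene","top"):
    g=grab_frame(n);cv2.imwrite(f"pics/{n}0.png",g["frame"][:,:,::-1]);print(n,g["vfov"],g["cx"],g["cy"],g["world_to_cam"])
E
```

```text
pics
0.0 [151.99027311 605.7182575  230.44969999] [-3.85049493e-01 -3.11780611e+00  2.53744518e-03] 85.04062198256437
scene 45.9020024026586 322.8164222441438 198.53020929880205 [[ 4.60021754e-01 -8.87907645e-01  9.70054586e-06 -2.28089156e+02]
 [-6.42012501e-01 -3.32631912e-01 -6.90779241e-01  5.05939908e+02]
 [ 6.13351396e-01  3.17767250e-01 -7.23065723e-01  9.32114862e+02]
 [ 0.00000000e+00  0.00000000e+00  0.00000000e+00  1.00000000e+00]]
top 43.28117185530001 323.6724811405883 196.12362436623002 [[ 1.33138670e-02 -9.99909344e-01  2.01100409e-03  3.91565611e+01]
 [-9.93426397e-01 -1.34561758e-02 -1.13679042e-01  6.27333730e+02]
 [ 1.13695797e-01 -4.84276902e-04 -9.93515491e-01  1.53137693e+03]
 [ 0.00000000e+00  0.00000000e+00  0.00000000e+00  1.00000000e+00]]
```

View pics/scene0.png

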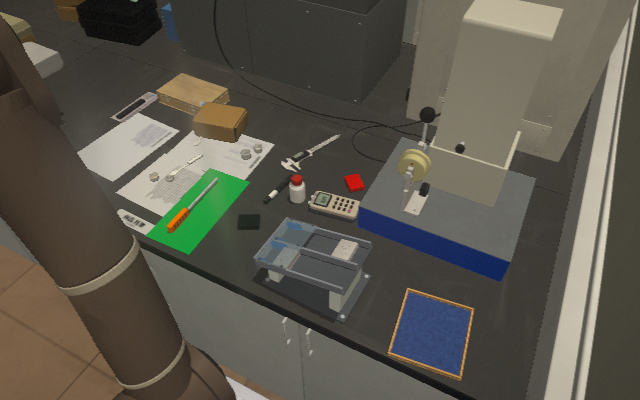

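View pics/top0.png

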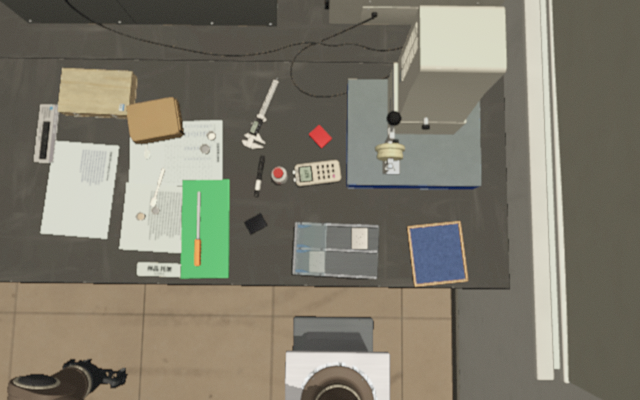

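The top view shows the chute around (335,250), with its high end to the right. The rod is on the mat at (198,228) and the tray is at (437,253). Pale blocks sit at (360,238) and (316,260). The look-alikes are black at (256,223) and red at (320,136), and neither is to be touched. I'll check the blocks in a close crop.

```bash
cat > h.py <<'E'
from workcell import *
import cv2, numpy as np
from scipy.spatial.transform import Rotation as R
def f(g): return 200/np.tan(np.radians(g["vfov"]/2))
def ray(g,u,v,fish=False):
    a,b=(u-g["cx"])/f(g),(v-g["cy"])/f(g)
    if fish:
        r=np.hypot(a,b);s=np.sin(r)/r if r>1e-9 else 1;d=np.array([a*s,b*s,np.cos(r)])
    else: d=np.array([a,b,1.])
    W=g["world_to_cam"];return -W[:3,:3].T@W[:3,3],W[:3,:3].T@d
def at(g,u,v,z,fish=False):
    o,d=ray(g,u,v,fish);return (o+d*(z-o[2])/d[2]).round(1)
def proj(g,p,fish=False):
    W=g["world_to_cam"];c=W[:3,:3]@np.array(p,float)+W[:3,3]
    if fish:
        r=np.hypot(c[0],c[1]);k=np.arctan2(r,c[2])/r;return (np.array([g["cx"],g["cy"]])+f(g)*k*c[:2]).round(1)
    return (np.array([g["cx"],g["cy"]])+f(g)*c[:2]/c[2]).round(1)
def st():
    s=sense();print(round(s['t'],2),s['eef_pos'].round(1) if hasattr(s['eef_pos'],'round') else s['eef_pos']);print(R.from_rotvec(s['tool_rot']).as_matrix().round(3),s['width'],s['contact_force'],s['finger_force']);return s
E
python3 - <<'E'
from h import *
g=grab_frame("top");F=g["frame"][:,:,::-1]
a=cv2.resize(F[215:295,280:480],None,fx=4,fy=4,interpolation=2)
b=cv2.resize(F[170:290,170:270],None,fx=4,fy=4,interpolation=2)
g2=grab_frame("scene");c=cv2.resize(g2["frame"][210:320,245:380,::-1],None,fx=3,fy=3,interpolation=2)
im=np.zeros((600,800,3),np.uint8)
im[:320,:800]=a[:320,:800]
d=cv2.resize(b,(225,270));im[325:595,:225]=d;c=cv2.resize(c,(331,270));im[325:595,240:571]=c
cv2.imwrite("pics/crop1.png",im)
E
```

```text
(no output)
```

View pics/crop1.png

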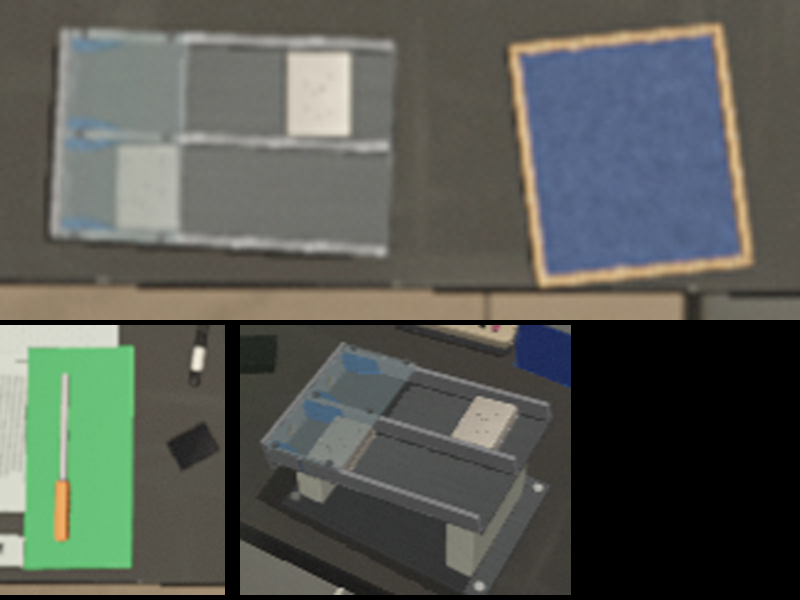

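The crop shows one jammed block, in the near lane (lane 1, crop (148,187)), and one queued block, in the far lane (lane 0, crop (320,93)). No other blocks are in the chute. Next I'll fit the poses.

```bash
python3 - <<'E'
from h import *
from scipy.optimize import least_squares
s=st()
t=grab_frame("top");c=grab_frame("scene")
a=.21
def L(sl,y,n): return np.array([sl*np.cos(a)-n*np.sin(a),y,70+sl*np.sin(a)+n*np.cos(a)])
P=[L(-5,76,28),L(-5,-76,28),L(240,75,22),L(240,-75,22)]
T=[(295.5,222.5),(293,274.5),(378.5,225.5),(376.5,278)]
S=[(287,217.3),(254.4,258.1),(371,241.8),(342.9,288.7)]
def W(q,p): return R.from_euler('z',q[2]).apply(p)+[q[0],q[1],0]
fn=lambda q:np.concatenate([np.r_[proj(t,W(q,p))-T[i],proj(c,W(q,p))-S[i]] for i,p in enumerate(P)])
def proj_(g,p):
    Wm=g["world_to_cam"];x=Wm[:3,:3]@p+Wm[:3,3];return np.array([g["cx"],g["cy"]])+f(g)*x[:2]/x[2]
proj=proj_
q=least_squares(fn,[450,0,-1.57]).x;print("chute",q.round(3),fn(q).round(1))
for n,p in dict(e0=L(-5,37,7.5),e1=L(-5,-37,7.5),t0=L(240,37,7.5),t1=L(240,-37,7.5),j1=L(62,-37,15),q0=L(186,37,15)).items():
    w=W(q,p);print(n,w.round(1),proj(t,w).round(1),((proj(t,w)-[280,215])*4).round())
print("tip",at(t,199.3,192.2,16),"tail",at(t,197.1,266,16))
for u,v in[(510,45),(720,25),(752,262),(540,285)]: print("tray",at(t,280+u/4,215+v/4,14))
for u,v in[(28,347),(134,347),(132,568),(24,568)]: print("mat",at(t,170+u/2.25,170+(v-325)/2.25,3))
w=grab_frame("wrist");cv2.imwrite("pics/w0.png",w["frame"][:,:,::-1])
E
```

```text
0.2 [152.1 605.9 230.7]
[[-0.97   0.243 -0.   ]
 [ 0.243  0.97  -0.001]
 [-0.    -0.001 -1.   ]] 85.39098401508512 [-0.38194181 -0.33816555  0.13179275] 0.0
chute [464.502 121.073  -1.599] [ 0.2 -0.3 -0.3 -0.   0.2 -0.6 -1.   0.4 -0.1 -0.5  0.6  0.1  0.4 -0.3
 -0.4  0.5]
e0 [501.7 126.5  76.3] [296.9 235.6] [67. 83.]
e1 [427.7 128.6  76.3] [295.7 260.5] [ 63. 182.]
t0 [ 494.9 -113.   127.4] [378.5 238.5] [394.  94.]
t1 [ 420.9 -111.   127.4] [377.8 264.2] [391. 197.]
j1 [425.9  64.6  97.6] [317.  261.5] [148. 186.]
q0 [496.4 -58.7 123.4] [359.7 237.7] [319.  91.]
tip [636.1 439.4  16. ] tail [405.9 436.7  16. ]
tray [ 537.8 -216.2   14. ]
tray [ 555.7 -381.    14. ]
tray [ 372.5 -402.5   14. ]
tray [ 352.8 -238.3   14. ]
mat [676.8 497.9   3. ]
mat [678.8 348.    3. ]
mat [369.8 340.1   3. ]
mat [367.8 489.5   3. ]
```

```bash
python3 -m handwheel '[[0,0,0,-7,0.06],[0,0,0,-7,0.06],[0,0,0,-0.7,0.06],[-0.029,-0.017,0.01,0,0.06],[-0.029,-0.017,0.01,0,0.06]]' 60
python3 -m handwheel '[[-0.029,-0.017,0.01,0,0.06],[-0.029,-0.017,0.01,0,0.06],[-0.029,-0.017,0.01,0,0.06],[-0.029,-0.017,0.01,0,0.06],[-0.029,-0.017,0.01,0,0.06]]'
python3 -m handwheel '[[-0.029,-0.017,0.01,0,0.06],[-0.029,-0.017,0.01,0,0.06],[-0.029,-0.017,0.01,0,0.06],[0,0,0,0,0.06],[0,0,0,0,0.06]]'
python3 - <<'E'
from h import *
s=st();w=grab_frame("wrist");cv2.imwrite("pics/w1.png",w["frame"][:,:,::-1])
for p in[(446,437.5,16),(636,439.4,16),(406,437,16)]:print(proj(w,p,True))
E
```

```text
t: 0.77
eef_pos: [208.9, 573.9, 211.5]
tool_rot: [0.019, -3.141, -0.003]
contact_force: [1.9, 0.7, -0.8]
width: 59.8
finger_force: 0.0
t: 1.18
eef_pos: [357.7, 488.5, 161.0]
tool_rot: [-0.011, 3.141, 0.001]
contact_force: [1.2, 0.2, -0.3]
width: 60.1
finger_force: 0.0
t: 1.6
eef_pos: [446.1, 436.9, 130.4]
tool_rot: [0.004, -3.141, 0.003]
contact_force: [-1.6, 0.3, 1.2]
width: 60.1
finger_force: 0.0
1.6 [446.1 436.9 130.4]
[[-1.    -0.003 -0.   ]
 [-0.003  1.    -0.002]
 [ 0.    -0.002 -1.   ]] 60.11275957619607 [-1.63880457  0.26691907  1.23911935] 0.0
[317.1 193.8]
[318.  349.9]
[316.8 148.4]
```

View pics/w1.png

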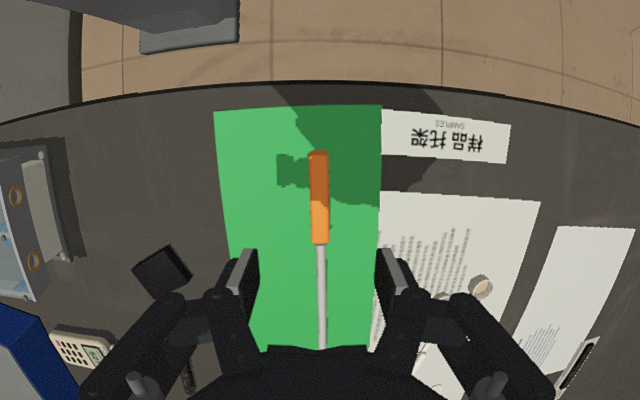

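The wrist view shows the handle from (317,150) to (319,243), which agrees with the prediction within 2 px. I'll go down and grip.

```bash
python3 -m handwheel '[[0,0,0.035,0,0.06],[0,0,0.035,0,0.06],[0,0,0.03,0,0.06],[0,0,0.016,0,0.06],[0,0,0.008,0,0.06]]' 60
python3 -m handwheel '[[0,0,0,0,0.0],[0,0,0,0,0.0],[0,0,0,0,0.0],[0,0,0,0,0.0],[0,0,0,0,0.0]]'
python3 -m handwheel '[[0,0,-0.02,0,0.0],[0,0,-0.03,0,0.0],[0,0,-0.03,0,0.0],[0,0,-0.03,0,0.0],[0,0,-0.01,0,0.0]]'
```

```text
t: 2.07
eef_pos: [441.1, 439.8, 4.9]
tool_rot: [0.019, -3.138, 0.003]
contact_force: [-0.3, 0.2, 0.6]
width: 60.1
finger_force: 0.0
t: 2.48
eef_pos: [444.7, 440.6, 9.3]
tool_rot: [-0.017, 3.14, 0.004]
contact_force: [-0.7, -0.4, 6.4]
width: 15.0
finger_force: 59.5
t: 2.9
eef_pos: [445.7, 441.0, 132.8]
tool_rot: [-0.016, 3.137, 0.009]
contact_force: [1.1, 0.7, -0.4]
width: 14.7
finger_force: 58.6
```

```bash
python3 -m handwheel '[[0,0,0,7,0],[0,0,0,7,0],[0,0,0,7,0],[0,0,0,7,0],[0,0,0,7,0]]'
python3 -m handwheel '[[0,0,0,7,0],[0,0,0,7,0],[0,0,0,7,0],[0,0,0,7,0],[0,0,0,7,0]]'
python3 -m handwheel '[[0,0,0,7,0],[0,0,0,7,0],[0,0,0,7,0],[0,0,0,0,0],[0,0,0,0,0]]'
python3 - <<'E'
from h import *
s=st();w=grab_frame("wrist");t=grab_frame("top");c=grab_frame("scene")
im=np.vstack([cv2.resize(w["frame"],(480,300)),np.hstack([t["frame"][170:290,170:410],c["frame"][130:250,150:390]])[:, :480]])
im=cv2.resize(im,None,fx=1.4,fy=1.4);cv2.imwrite("pics/g1.png",im[:,:,::-1])
E
```

```text
t: 3.32
eef_pos: [443.8, 439.2, 127.4]
tool_rot: [-0.938, -2.998, -0.0]
contact_force: [0.2, -0.6, -1.1]
width: 14.7
finger_force: 58.6
t: 3.73
eef_pos: [443.8, 439.3, 127.3]
tool_rot: [-1.796, -2.577, -0.0]
contact_force: [0.4, -0.2, -1.7]
width: 14.9
finger_force: 58.5
t: 4.15
eef_pos: [443.6, 439.4, 127.2]
tool_rot: [2.224, 2.218, -0.0]
contact_force: [-1.0, -0.0, -1.4]
width: 14.4
finger_force: 58.6
4.15 [443.6 439.4 127.2]
[[ 0.003  1.     0.   ]
 [ 1.    -0.003 -0.   ]
 [-0.     0.    -1.   ]] 14.409894742808019 [-0.99251939 -0.02483966 -1.37191086] 58.56820821762085
```

View pics/g1.png

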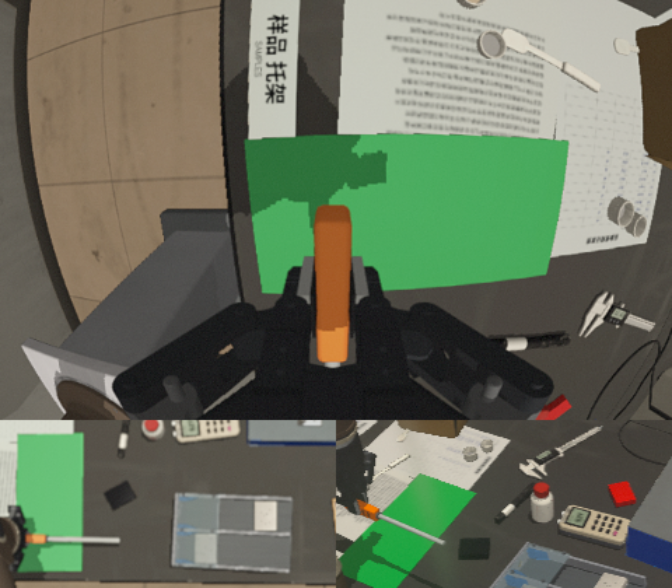

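```bash
python3 -m handwheel '[[0,0,0,1.4,0],[-0.025,-0.002,0.014,0,0],[-0.025,-0.002,0.014,0,0],[-0.025,-0.002,0.014,0,0],[-0.02,-0.001,0.014,0,0]]'
python3 -m handwheel '[[0,0,0,0,0],[0,0,0,0,0],[0,0,0,0,0],[0,0,0,0,0],[0,0,0,0,0]]'
python3 - <<'E'
from h import *
s=st();t=grab_frame("top");c=grab_frame("scene")
tip=np.array([430,s['eef_pos'][1]-190,77])
for n,g in(("t",t),("s",c)):
    u,v=proj(g,tip).astype(int);print(n,u,v)
    cv2.imwrite(f"pics/tip_{n}.png",cv2.resize(g["frame"][v-40:v+40,u-50:u+50,::-1],None,fx=4,fy=4,interpolation=2))
a=cv2.imread("pics/tip_t.png");b=cv2.imread("pics/tip_s.png");cv2.imwrite("pics/tip2.png",np.hstack([a,b]))
E
```

```text
t: 4.72
eef_pos: [433.7, 342.7, 70.9]
tool_rot: [2.256, 2.186, -0.0]
contact_force: [-0.3, 0.8, -1.2]
width: 14.7
finger_force: 58.6
t: 5.13
eef_pos: [434.2, 346.0, 71.8]
tool_rot: [-2.254, -2.188, -0.002]
contact_force: [0.6, 0.5, -1.2]
width: 14.7
finger_force: 58.7
5.13 [434.2 346.   71.8]
[[ 0.03   1.     0.001]
 [ 1.    -0.03   0.001]
 [ 0.001  0.001 -1.   ]] 14.658052870218636 [ 0.62624902  0.50417207 -1.20463313] 58.66128444671631
t 286 259
s 255 248
```

View pics/tip2.png

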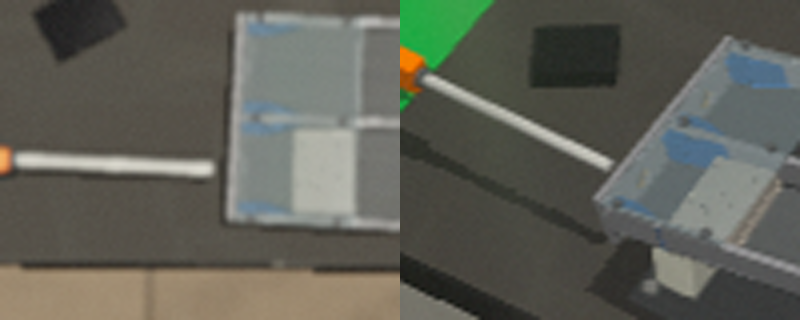

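The rod points at lane 1. The tip is at top (289.2,261.2) and scene (258,249), and the steel starts at top (240.2,258.8) and scene (211.2,227.2). I'll triangulate both.

```bash
python3 - <<'E'
from h import *
t=grab_frame("top");c=grab_frame("scene")
def tri(a,b):
    A=[];B=[]
    for g,(u,v) in((t,a),(c,b)):
        o,d=ray(g,u,v);d/=np.linalg.norm(d);M=np.eye(3)-np.outer(d,d);A.append(M);B.append(M@o)
    x,r,_,_=np.linalg.lstsq(np.vstack(A),np.hstack(B),rcond=None);return x.round(1),r
print(tri((289.2,261.2),(258,249)),tri((240.2,258.8),(211.2,227.2)))
E
```

```text
(array([425.8, 146.8,  83.4]), array([0.88448244])) (array([430.5, 293.2,  83.1]), array([0.03398182]))
```

```bash
python3 -m handwheel '[[0,0.0017,0.007,0,0],[-0.007,0,0,0,0],[0,0,0,0,0],[0,0,0,0,0],[0,0,0,0,0]]'
python3 -m handwheel '[[0,0,0,0,0],[0,0,0,0,0],[0,0,0,0,0],[0,0,0,0,0],[0,0,0,0,0]]'
python3 - <<'E'
from h import *
t=grab_frame("top");c=grab_frame("scene")
o=[]
for g,(u,v) in((t,(291,261)),(c,(262,251))):
    o.append(cv2.resize(g["frame"][v-18:v+18,u-24:u+24,::-1],None,fx=8,fy=8,interpolation=2)); print(u-24,v-18)
cv2.imwrite("pics/tip3.png",np.hstack(o))
E
```

```text
t: 5.75
eef_pos: [435.5, 337.4, 64.3]
tool_rot: [-2.256, -2.186, 0.0]
contact_force: [0.2, 0.0, -0.3]
width: 14.6
finger_force: 58.7
t: 6.17
eef_pos: [435.4, 337.7, 64.4]
tool_rot: [-2.256, -2.187, -0.0]
contact_force: [0.2, -0.1, -0.9]
width: 14.8
finger_force: 58.7
267 243
238 233
```

View pics/tip3.png

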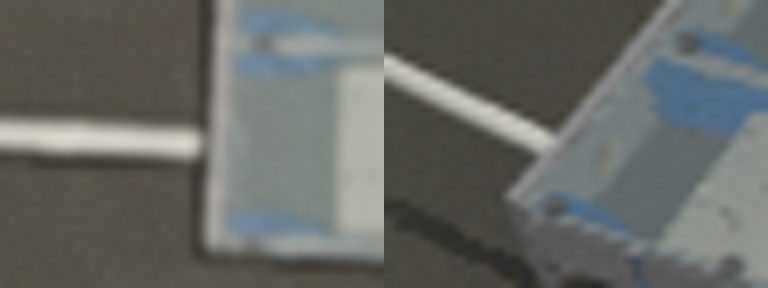

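```bash
python3 - <<'E'
from h import *
t=grab_frame("top");c=grab_frame("scene");a=.21;q=[464.5,121.07,-1.599]
def Wd(s,y,n): return R.from_euler('z',q[2]).apply([s*np.cos(a)-n*np.sin(a),y,70+s*np.sin(a)+n*np.cos(a)])+[q[0],q[1],0]
for s in(-5,0): 
    p=Wd(s,-37,7.5);print(s,p.round(1),(proj(c,p)-[238,233])*8+[384,0],(proj(t,p)-[267,243])*8)
# predicted rod axis pixels for z candidates
for z in(74,76,78):
    for x,y in((428,138.5),(432.6,290)):
        p=[x,y,z];print(z,(proj(c,p)-[238,233])*8+[384,0],(proj(t,p)-[267,243])*8)
E
```

```text
-5 [427.7 128.6  76.3] [596.8 159.2] [229.6 140. ]
0 [427.6 123.7  77.3] [609.6 163.2] [242.4 140.8]
74 [571.2 151.2] [203.2 138.4]
74 [186.4 -29.6] [-202.4  120.8]
76 [570.4 147.2] [203.2 138.4]
76 [185.6 -33.6] [-203.2  120.8]
78 [569.6 143.2] [202.4 138.4]
78 [184.8 -37.6] [-204.   120.8]
```

The rod sits about 1.5 mm low in x and is level with the eyelet. I'll correct that and insert gently.

```bash
python3 -m handwheel '[[0,0.0014,-0.0005,0,0],[0,0,0,0,0],[-0.004,0,0,0,0],[-0.004,0,0,0,0],[0,0,0,0,0]]'
python3 -m handwheel '[[-0.004,0,0,0,0],[-0.004,0,0,0,0],[0,0,0,0,0],[0,0,0,0,0],[0,0,0,0,0]]'
```

```text
t: 6.78
eef_pos: [436.6, 328.2, 64.7]
tool_rot: [2.257, 2.185, -0.001]
contact_force: [0.1, 0.0, -0.6]
width: 14.5
finger_force: 58.7
t: 7.2
eef_pos: [436.7, 325.2, 65.8]
tool_rot: [-2.252, -2.187, -0.008]
contact_force: [-1.1, 10.1, -0.4]
width: 14.5
finger_force: 58.7
```

```bash
python3 -m handwheel '[[0.008,0,0,0,0],[0,0,-0.002,0,0],[-0.004,0,0,0,0],[-0.004,0,0,0,0],[0,0,0,0,0]]'
python3 -m handwheel '[[-0.003,0,0,0,0],[0,0,0,0,0],[0,0,0,0,0],[0,0,0,0,0],[0,0,0,0,0]]'
python3 - <<'E'
from h import *
t=grab_frame("top");c=grab_frame("scene")
o=[]
for g,(u,v) in((t,(291,261)),(c,(262,251))):
    o.append(cv2.resize(g["frame"][v-18:v+18,u-24:u+24,::-1],None,fx=8,fy=8,interpolation=2))
cv2.imwrite("pics/tip4.png",np.hstack(o))
E
```

```text
t: 7.62
eef_pos: [436.4, 319.6, 66.7]
tool_rot: [2.257, 2.185, -0.002]
contact_force: [0.3, -1.3, -0.3]
width: 14.9
finger_force: 58.8
t: 8.03
eef_pos: [436.2, 318.3, 66.8]
tool_rot: [2.256, 2.186, -0.0]
contact_force: [0.5, -0.8, 0.5]
width: 14.5
finger_force: 58.8
```

View pics/tip4.png

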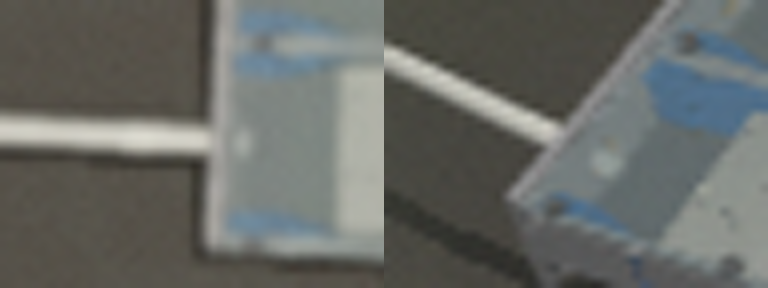

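The rod's end now shows inside the plate at the eyelet: top crop (243,143), scene crop (606,160). Next I'll tilt the rod to the slope with a light grip by lowering the handle about the eyelet.

```bash
python3 -m handwheel '[[-0.003,0,0,0,0],[0,0,0.004,0,0],[-0.001,0,0.004,0,0],[0,0,0.004,0,0],[0,0,0.004,0,0]]' 20
python3 -m handwheel '[[-0.001,0,0.005,0,0],[-0.001,0,0.005,0,0],[-0.001,0,0.005,0,0],[-0.001,0,0.005,0,0],[0,0,0.004,0,0]]' 20
```

```text
t: 8.55
eef_pos: [436.1, 314.3, 50.3]
tool_rot: [2.256, 2.187, -0.0]
contact_force: [0.0, 0.3, 2.3]
width: 15.0
finger_force: 59.2
t: 8.97
eef_pos: [435.9, 309.9, 26.0]
tool_rot: [2.256, 2.186, -0.001]
contact_force: [-0.4, -1.7, 2.6]
width: 14.8
finger_force: 59.2
```

```bash
python3 -m handwheel '[[-0.0098,0,-0.0021,0,0],[-0.0098,0,-0.0021,0,0],[-0.0098,0,-0.0021,0,0],[0,0,0,0,0],[0,0,0,0,0]]' 60
python3 -m handwheel '[[-0.0049,0,-0.001,0,0],[-0.0049,0,-0.001,0,0],[-0.0049,0,-0.001,0,0],[-0.0049,0,-0.001,0,0],[0,0,0,0,0]]'
```

```text
t: 9.38
eef_pos: [435.4, 279.7, 33.6]
tool_rot: [2.258, 2.184, -0.0]
contact_force: [-0.6, -0.2, 0.7]
width: 14.5
finger_force: 58.9
t: 9.8
eef_pos: [434.7, 261.2, 37.5]
tool_rot: [-2.256, -2.186, -0.001]
contact_force: [0.4, 0.9, 0.7]
width: 14.7
finger_force: 59.1
```

```bash
python3 -m handwheel '[[-0.0078,0,-0.0016,0,0],[-0.0078,0,-0.0016,0,0],[-0.0078,0,-0.0016,0,0],[-0.0078,0,-0.0016,0,0],[0,0,0,0,0]]' 60
python3 -m handwheel '[[-0.0078,0,-0.0016,0,0],[-0.0078,0,-0.0016,0,0],[-0.0078,0,-0.0016,0,0],[-0.0078,0,-0.0016,0,0],[0,0,0,0,0]]'
python3 - <<'E'
from h import *
t=grab_frame("top");c=grab_frame("scene")
o=[cv2.resize(t["frame"][210:290,220:390,::-1],None,fx=4,fy=4,interpolation=2),cv2.resize(c["frame"][195:315,200:370,::-1],None,fx=4,fy=4,interpolation=2)[:280]]
cv2.imwrite("pics/push.png",np.vstack(o))
E
```

```text
t: 10.22
eef_pos: [433.7, 229.7, 44.1]
tool_rot: [-2.256, -2.186, -0.001]
contact_force: [-0.3, 0.1, 6.0]
width: 14.3
finger_force: 59.6
t: 10.63
eef_pos: [432.8, 199.4, 50.7]
tool_rot: [-2.255, -2.186, -0.002]
contact_force: [-0.9, 3.2, 9.1]
width: 14.8
finger_force: 60.2
```

View pics/push.png

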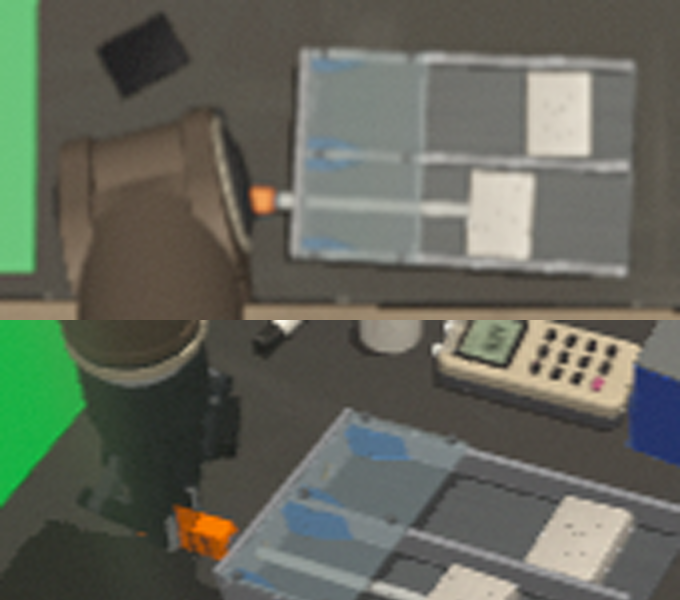

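The block is now in the open at crop (502,214). I'll withdraw the rod along the slope.

```bash
python3 -m handwheel '[[0.0098,0,0.0021,0,0],[0.0147,0,0.0031,0,0],[0.0147,0,0.0031,0,0],[0.0147,0,0.0031,0,0],[0.0147,0,0.0031,0,0]]'
python3 -m handwheel '[[0.0147,0,0.0031,0,0],[0.0147,0,0.0031,0,0],[0.0147,0,0.0031,0,0],[0.0147,0,0.0031,0,0],[0.0098,0,0.0021,0,0]]'
python3 -m handwheel '[[0.01,0,0,0,0],[0.02,0,0,0,0],[0,0,-0.02,0,0],[0,0,-0.03,0,0],[0,0,0,0,0]]'
```

```text
t: 11.15
eef_pos: [434.5, 268.3, 34.9]
tool_rot: [2.256, 2.186, -0.001]
contact_force: [0.7, -0.1, 0.6]
width: 14.5
finger_force: 59.1
t: 11.57
eef_pos: [436.4, 338.8, 20.3]
tool_rot: [-2.254, -2.188, -0.0]
contact_force: [0.7, -1.1, -0.1]
width: 14.5
finger_force: 58.7
t: 11.98
eef_pos: [440.1, 368.2, 75.2]
tool_rot: [2.256, 2.186, 0.01]
contact_force: [1.0, -0.2, -1.0]
width: 14.8
finger_force: 58.8
```

```bash
python3 -m handwheel '[[0,0,-0.01,-7,0],[0,0,0,-7,0],[0,0,0,-7,0],[0,0,0,-7,0],[0,0,0,-7,0]]'
python3 -m handwheel '[[0,0,0,-7,0],[0,0,0,-7,0],[0,0,0,-7,0],[0,0,0,-7,0],[0,0,0,-7,0]]'
python3 -m handwheel '[[0,0,0,-7,0],[0,0,0,-7,0],[0,0,0,-7,0],[0,0.025,0.015,0,0],[0,0.025,0.015,0,0]]'
python3 -m handwheel '[[0,0,0.015,0,0],[0,0,0.01,0,0],[0,0,0,0,0],[0,0,0,0,0],[0,0,0,0,0]]'
```

```text
t: 12.4
eef_pos: [437.8, 366.4, 81.0]
tool_rot: [1.486, 2.768, 0.0]
contact_force: [0.3, 0.3, -0.6]
width: 15.1
finger_force: 58.8
t: 12.82
eef_pos: [437.9, 366.2, 80.8]
tool_rot: [0.585, 3.086, -0.0]
contact_force: [0.1, -0.2, -0.5]
width: 14.7
finger_force: 58.8
t: 13.23
eef_pos: [440.2, 415.7, 51.6]
tool_rot: [0.027, 3.14, 0.002]
contact_force: [0.4, 0.4, -0.3]
width: 15.1
finger_force: 58.8
t: 13.65
eef_pos: [439.1, 415.5, 26.5]
tool_rot: [0.024, 3.141, -0.0]
contact_force: [1.3, -0.0, -1.7]
width: 14.5
finger_force: 58.8
```

```bash
python3 -m handwheel '[[0,0,0.006,0,0],[0,0,0.005,0,0],[0,0,0.003,0,0],[0,0,0.003,0,0],[0,0,0,0,0]]' 20
python3 -m handwheel '[[0,0,0.002,0,0],[0,0,0,0,0],[0,0,0,0,0.018],[0,0,0,0,0.03],[0,0,0,0,0.05]]'
python3 -m handwheel '[[0,0,0,0,0.06],[0,0,0,0,0.06],[0,0,-0.04,0,0.06],[0,0,-0.04,0,0.06],[0,0,-0.04,0,0.06]]'
```

```text
t: 14.07
eef_pos: [442.4, 416.6, 11.7]
tool_rot: [0.025, 3.136, 0.005]
contact_force: [4.5, -3.0, 17.3]
width: 14.7
finger_force: 62.9
t: 14.48
eef_pos: [438.2, 416.2, 6.8]
tool_rot: [-0.022, -3.141, -0.0]
contact_force: [-0.2, -0.7, 0.1]
width: 40.9
finger_force: 0.0
t: 14.9
eef_pos: [437.6, 415.7, 127.2]
tool_rot: [-0.021, -3.14, 0.003]
contact_force: [0.6, 0.6, 0.0]
width: 60.0
finger_force: 0.0
```

```bash
python3 -m handwheel '[[0,0,-0.04,0,0],[0,0,-0.03,0,0],[0,0,0,0,0],[0,0,0,0,0],[0,0,0,0,0]]'
python3 - <<'E'
from h import *
t=grab_frame("top");a=.21;q=[464.5,121.07,-1.599];st()
def Wd(s,y,n): return R.from_euler('z',q[2]).apply([s*np.cos(a)-n*np.sin(a),y,70+s*np.sin(a)+n*np.cos(a)])+[q[0],q[1],0]
for s in(100,110,120,130,140,150,155,160,170,186,200,232,240): print(s,Wd(s,-37,0).round(1),proj(t,Wd(s,-37,15)),Wd(s,37,0).round(1),proj(t,Wd(s,37,15)))
cv2.imwrite("pics/rod.png",cv2.resize(t["frame"][160:290,150:410,::-1],None,fx=3,fy=3,interpolation=2))
E
```

```text
t: 15.32
eef_pos: [437.9, 416.0, 196.1]
tool_rot: [-0.021, -3.141, 0.001]
contact_force: [0.7, -0.1, -0.8]
width: 0.6
finger_force: 0.0
15.37 [437.7 415.7 195.4]
[[-1.     0.013 -0.002]
 [ 0.013  1.    -0.002]
 [ 0.002 -0.002 -1.   ]] -0.08038813797344393 [-0.15473583  1.48632407  0.08140104] 0.0
100 [424.8  24.3  90.8] [329.7 262.1] [498.7  22.3  90.8] [330.7 236.7]
110 [424.5  14.6  92.9] [333.  262.2] [498.5  12.5  92.9] [334.  236.8]
120 [424.2   4.8  95. ] [336.4 262.4] [498.2   2.7  95. ] [337.4 237. ]
130 [423.9  -5.   97.1] [339.8 262.5] [497.9  -7.1  97.1] [340.7 237.1]
140 [423.7 -14.8  99.2] [343.1 262.7] [497.6 -16.8  99.2] [344.1 237.2]
150 [423.4 -24.5 101.3] [346.5 262.8] [497.3 -26.6 101.3] [347.5 237.3]
155 [423.2 -29.4 102.3] [348.2 262.9] [497.2 -31.5 102.3] [349.2 237.4]
160 [423.1 -34.3 103.4] [349.9 263. ] [497.1 -36.4 103.4] [350.8 237.4]
170 [422.8 -44.1 105.4] [353.4 263.1] [496.8 -46.2 105.4] [354.2 237.5]
186 [422.4 -59.7 108.8] [358.8 263.4] [496.4 -61.8 108.8] [359.7 237.7]
200 [422.  -73.4 111.7] [363.7 263.6] [496.  -75.5 111.7] [364.5 237.9]
232 [ 421.1 -104.7  118.4] [374.7 264.1] [ 495.1 -106.8  118.4] [375.5 238.3]
240 [ 420.9 -112.5  120. ] [377.5 264.2] [ 494.9 -114.6  120. ] [378.3 238.4]
```

View pics/rod.png

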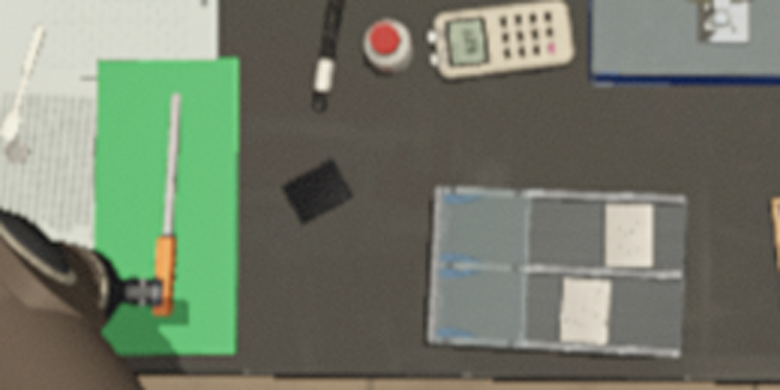

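```bash
python3 -m handwheel '[[0,0,0,0.9,0],[0,-0.0395,0,0,0],[0,-0.0395,0,0,0],[0,-0.0395,0,0,0],[0,-0.0395,0,0,0]]' 80
python3 -m handwheel '[[0.001,-0.0395,0,0,0],[0.001,-0.0395,0,0,0],[0,-0.0395,0,0,0],[0,-0.0395,0,0,0],[0,-0.0395,0,0,0]]'
python3 -m handwheel '[[0,-0.0395,0,0,0],[0,0,0,0,0],[0,0,0,0,0],[0,0,0,0,0],[0,0,0,0,0]]'

```

```text
t: 15.78
eef_pos: [432.8, 256.4, 195.4]
tool_rot: [-0.046, -3.139, 0.003]
contact_force: [0.5, -1.3, 0.9]
width: 0.1
finger_force: 0.0
t: 16.2
eef_pos: [424.9, 59.1, 195.9]
tool_rot: [-0.047, -3.14, 0.001]
contact_force: [0.4, -0.3, 0.4]
width: -0.2
finger_force: 0.0
t: 16.62
eef_pos: [424.7, 22.7, 196.4]
tool_rot: [-0.044, -3.14, 0.0]
contact_force: [1.1, 0.4, -0.1]
width: -0.3
finger_force: 0.0
```

```bash
python3 -m handwheel '[[0,-0.002,0.03,0,0],[0,0,0.03,0,0],[0,0,0.02,0,0],[0,0,0.012,0,0],[0,0,0,0,0]]' 80
python3 -m handwheel '[[0,0,0.004,0,0],[0,0,0.002,0,0],[0,0,0,0,0],[0,0,0,0,0],[0,0,0,0,0]]'
python3 - <<'E'
from h import *
w=grab_frame("wrist");c=grab_frame("scene");cv2.imwrite("pics/w5.png",np.hstack([w["frame"][100:,120:520],cv2.resize(c["frame"][200:320,250:384],(335,300))])[:,:,::-1])
E
```

```text
t: 17.03
eef_pos: [422.9, 20.7, 102.3]
tool_rot: [-0.042, -3.136, 0.002]
contact_force: [-0.2, -0.5, 0.3]
width: 0.0
finger_force: 0.0
t: 17.45
eef_pos: [425.3, 20.1, 99.5]
tool_rot: [0.045, 3.14, 0.001]
contact_force: [-0.3, 3.2, 0.8]
width: 0.2
finger_force: 1.6
```

View pics/w5.png

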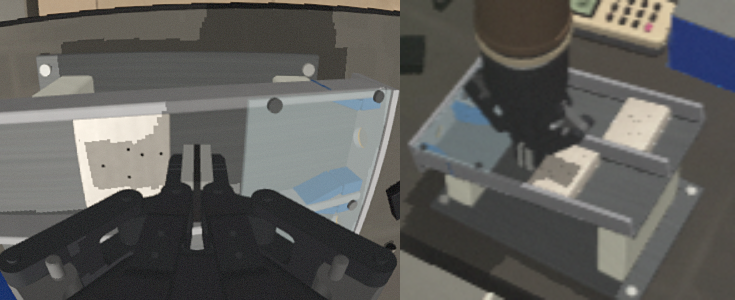

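The closed fingers stand in the gap between the guard and the block, at about (197,170). I'll push the block up toward the open end so that its upper edge overhangs.

```bash
python3 -m handwheel '[[0,-0.0098,-0.0021,0,0],[0,-0.0098,-0.0021,0,0],[0,-0.0098,-0.0021,0,0],[0,-0.0098,-0.0021,0,0],[0,0,0,0,0]]' 80
python3 -m handwheel '[[0,-0.0098,-0.0021,0,0],[0,-0.0098,-0.0021,0,0],[0,-0.0098,-0.0021,0,0],[0,-0.0078,-0.0017,0,0],[0,0,0,0,0]]'
python3 - <<'E'
from h import *
w=grab_frame("wrist");c=grab_frame("scene");t=grab_frame("top")
for p in((421.3,-97,133),(421,-112.5,120)):print(proj(t,p),proj(c,p))
cv2.imwrite("pics/w6.png",np.hstack([w["frame"][100:,120:520],cv2.resize(c["frame"][200:320,250:384],(335,300))])[:,:,::-1])
E
```

```text
t: 17.97
eef_pos: [423.9, -21.3, 108.0]
tool_rot: [0.05, 3.14, -0.0]
contact_force: [0.8, 1.2, 0.8]
width: -0.1
finger_force: 0.5
t: 18.38
eef_pos: [422.5, -58.6, 115.6]
tool_rot: [0.049, 3.141, -0.001]
contact_force: [-0.1, -0.2, 0.5]
width: -0.1
finger_force: 0.0
[373.1 264. ] [345.8 276.6]
[378.  264.1] [351.8 282.6]
```

View pics/w6.png

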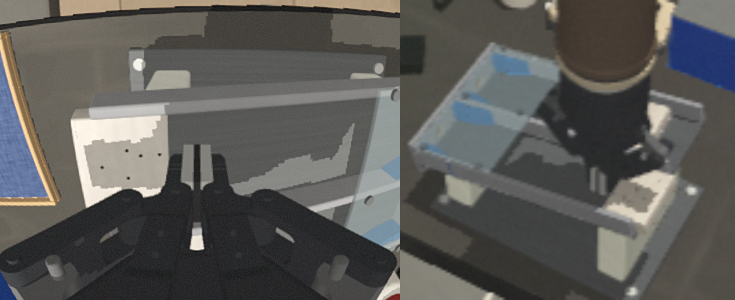

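The block now overhangs the open end: its edge is at (72,165) and the lane's end at (90,100). I'll lift, open and straddle it.

```bash
python3 -m handwheel '[[0,0.004,0,0,0],[0,0,-0.03,0,0],[0,0,-0.03,0,0.03],[0,-0.022,0,0,0.06],[0.001,-0.022,0,0,0.06]]' 80
python3 -m handwheel '[[0,0,0,0,0.06],[0,0,0.025,0,0.06],[0,0,0.02,0,0.06],[0,0,0.01,0,0.06],[0,0,0.006,0,0.06]]'
python3 -m handwheel '[[0,0,0,0,0.06],[0,0,0,0,0.0],[0,0,0,0,0.0],[0,0,0,0,0.0],[0,0,0,0,0.0]]'
```

```text
t: 18.95
eef_pos: [421.8, -96.1, 176.8]
tool_rot: [0.04, 3.138, 0.0]
contact_force: [0.1, -0.1, -0.2]
width: 35.6
finger_force: 0.0
t: 19.37
eef_pos: [419.2, -96.1, 112.6]
tool_rot: [-0.045, -3.138, -0.0]
contact_force: [0.5, -0.4, -0.7]
width: 59.8
finger_force: 0.0
t: 19.78
eef_pos: [420.5, -96.1, 115.2]
tool_rot: [0.046, 3.141, 0.002]
contact_force: [-3.5, 3.4, 6.7]
width: 43.2
finger_force: 80.7
```

```bash
python3 -m handwheel '[[0,0,-0.01,0,0],[0,0,-0.02,0,0],[0,0,-0.02,0,0],[0,-0.02,-0.01,0,0],[0,-0.03,0,0,0]]' 80
python3 -m handwheel '[[0,-0.034,0,0,0],[0,-0.034,0,0,0],[0,-0.034,0,0,0],[0,-0.034,0,0,0],[0,-0.03,0,0,0]]'
python3 -m handwheel '[[0,-0.002,0.03,0,0],[0,0,0.03,0,0],[0,0,0.03,0,0],[0,0,0.02,0,0],[0,0,0,0,0]]'
python3 - <<'E'
from h import *
st();w=grab_frame("wrist");c=grab_frame("scene");cv2.imwrite("pics/w7.png",np.hstack([w["frame"][100:,120:520],cv2.resize(c["frame"][260:380,350:484],(335,300))])[:,:,::-1])
E
```

```text
t: 20.2
eef_pos: [420.8, -145.3, 177.0]
tool_rot: [0.038, 3.137, 0.001]
contact_force: [0.9, -0.5, -3.2]
width: 43.1
finger_force: 82.7
t: 20.62
eef_pos: [413.6, -315.0, 174.8]
tool_rot: [0.047, 3.14, -0.001]
contact_force: [1.1, 0.1, -3.3]
width: 43.4
finger_force: 82.7
t: 21.03
eef_pos: [411.8, -313.0, 60.9]
tool_rot: [-0.046, -3.135, -0.005]
contact_force: [-1.0, 0.4, -2.7]
width: 43.6
finger_force: 82.7
21.03 [ 411.8 -313.    60.9]
[[-1.     0.029 -0.006]
 [ 0.029  1.     0.003]
 [ 0.006  0.003 -1.   ]] 43.603861753196604 [-1.01378222  0.38569699 -2.67399021] 82.70000338554382
```

View pics/w7.png

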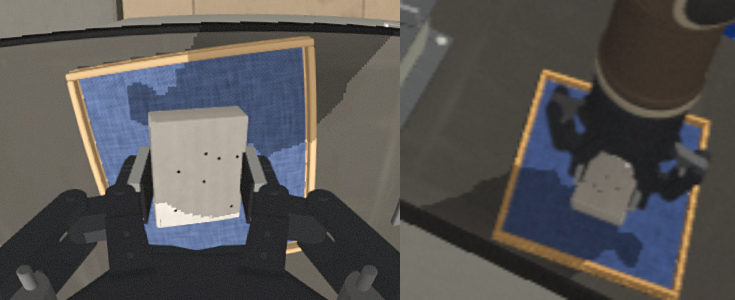

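The block is held level at about (200,168), roughly 8 mm toward the robot side of the pads. I'll shift 10 mm in +x and set it down.

```bash
python3 -m handwheel '[[-0.01,0,0.02,0,0],[0,0,0.015,0,0],[0,0,0.008,0,0],[0,0,0.004,0,0],[0,0,0,0,0]]' 80
python3 -m handwheel '[[0,0,0.003,0,0],[0,0,0,0,0],[0,0,0,0,0],[0,0,0,0,0],[0,0,0,0,0]]'
```

```text
t: 21.55
eef_pos: [424.0, -315.2, 17.8]
tool_rot: [0.046, 3.141, -0.0]
contact_force: [-0.5, -0.3, -3.2]
width: 43.5
finger_force: 82.7
t: 21.97
eef_pos: [424.1, -315.1, 14.7]
tool_rot: [0.046, 3.141, -0.0]
contact_force: [0.1, -0.7, -2.8]
width: 43.5
finger_force: 82.7
```

```bash
python3 -m handwheel '[[0,0,0.003,0,0],[0,0,0,0,0],[0,0,0.002,0,0],[0,0,0,0,0],[0,0,0,0,0]]' 80
python3 -m handwheel '[[0,0,0.002,0,0],[0,0,0,0,0],[0,0,0.001,0,0],[0,0,0,0,0],[0,0,0,0,0]]'
```

```text
t: 22.38
eef_pos: [423.8, -314.9, 9.1]
tool_rot: [-0.046, -3.141, -0.0]
contact_force: [0.5, -0.5, -3.2]
width: 43.2
finger_force: 82.7
t: 22.8
eef_pos: [424.2, -315.2, 7.1]
tool_rot: [0.046, 3.14, 0.0]
contact_force: [-1.9, 1.6, 8.6]
width: 43.5
finger_force: 83.7
```

```bash
python3 -m handwheel '[[0,0,0,0,0.045],[0,0,0,0,0.058],[0,0,0,0,0.058],[0,0,0,0,0.058],[0,0,-0.01,0,0.058]]' 80
python3 -m handwheel '[[0,0,-0.035,0,0.058],[0,0,-0.04,0,0.058],[0,0,-0.04,0,0],[0,0,-0.04,0,0],[0,0,-0.03,0,0]]'
python3 -m handwheel '[[-0.008,0.038,0,0,0],[-0.008,0.038,0,0,0],[-0.008,0.038,0,0,0],[-0.008,0.038,0,0,0],[-0.008,0.038,0,0,0]]'
python3 -m handwheel '[[-0.008,0.038,0,0,0],[-0.008,0.038,0,0,0],[-0.008,0.038,0,0,0],[0,0,0,0,0],[0,0,0,0,0]]'
```

```text
t: 23.22
eef_pos: [423.0, -314.3, 15.1]
tool_rot: [-0.046, -3.139, -0.002]
contact_force: [-0.1, 0.0, 0.0]
width: 57.5
finger_force: 0.0
t: 23.63
eef_pos: [424.0, -315.7, 205.3]
tool_rot: [0.047, 3.139, -0.002]
contact_force: [0.0, 0.1, 0.0]
width: 22.1
finger_force: 0.0
t: 24.05
eef_pos: [469.4, -124.6, 202.2]
tool_rot: [0.047, 3.14, -0.0]
contact_force: [0.8, -0.7, 0.9]
width: 0.1
finger_force: 0.0
t: 24.47
eef_pos: [497.0, -10.6, 201.7]
tool_rot: [0.038, 3.141, 0.0]
contact_force: [0.0, -1.1, -0.0]
width: -0.1
finger_force: 0.0
```

```bash
python3 -m handwheel '[[0,0,0.03,0,0],[0,0,0.03,0,0],[0,0,0.02,0,0],[0,0,0.01,0,0],[0,0,0.005,0,0]]' 80
python3 -m handwheel '[[0,-0.0098,-0.0021,0,0],[0,-0.0098,-0.0021,0,0],[0,-0.0098,-0.0021,0,0],[0,0,0,0,0],[0,0,0,0,0]]'
python3 -m handwheel '[[0,-0.0098,-0.0021,0,0],[0,-0.0098,-0.0021,0,0],[0,0,0,0,0],[0,0,0,0,0],[0,0,0,0,0]]'
python3 - <<'E'
from h import *
st();w=grab_frame("wrist");c=grab_frame("scene");cv2.imwrite("pics/w8.png",np.hstack([w["frame"][100:,120:520],cv2.resize(c["frame"][200:380,310:511],(335,300))])[:,:,::-1])
E
```

```text
t: 24.88
eef_pos: [495.9, -14.4, 105.3]
tool_rot: [-0.049, -3.139, 0.001]
contact_force: [-0.4, -0.4, 0.8]
width: -0.1
finger_force: 0.0
t: 25.3
eef_pos: [496.6, -43.9, 113.8]
tool_rot: [0.05, 3.139, -0.001]
contact_force: [0.1, 0.7, -0.1]
width: -0.0
finger_force: 0.0
t: 25.72
eef_pos: [495.4, -62.2, 116.8]
tool_rot: [0.046, 3.141, -0.001]
contact_force: [-0.3, 0.9, 0.2]
width: 0.1
finger_force: 0.0
25.72 [495.4 -62.2 116.8]
[[-1.    0.03  0.  ]
 [ 0.03  1.   -0.  ]
 [-0.   -0.   -1.  ]] 0.1473610430368002 [-0.30236243  0.94478601  0.2384752 ] 0.0
```

View pics/w8.png

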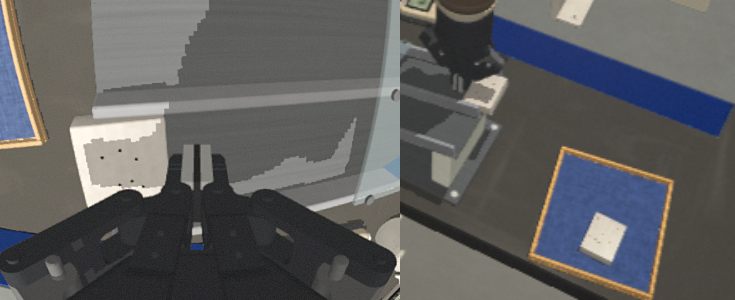

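The first block lies flat in the tray. The second overhangs in the same way (edge at 72). I'll use the same grasp.

```bash
python3 -m handwheel '[[0,0.004,0,0,0],[0,0,-0.03,0,0],[0,0,-0.03,0,0.03],[0,-0.022,0,0,0.06],[0.001,-0.022,0,0,0.06]]' 80
python3 -m handwheel '[[0,0,0,0,0.06],[0,0,0.025,0,0.06],[0,0,0.02,0,0.06],[0,0,0.011,0,0.06],[0,0,0.006,0,0.06]]'
python3 -m handwheel '[[0,0,0,0,0.06],[0,0,0,0,0.0],[0,0,0,0,0.0],[0,0,0,0,0.0],[0,0,0,0,0.0]]'
```

```text
t: 26.23
eef_pos: [494.8, -100.9, 178.5]
tool_rot: [0.04, 3.138, 0.001]
contact_force: [0.4, -0.2, 0.1]
width: 35.8
finger_force: 0.0
t: 26.65
eef_pos: [492.1, -101.1, 113.0]
tool_rot: [-0.045, -3.138, -0.0]
contact_force: [-0.2, -0.3, -0.4]
width: 60.2
finger_force: 0.0
t: 27.07
eef_pos: [493.6, -100.6, 116.0]
tool_rot: [0.044, 3.14, 0.002]
contact_force: [-3.1, 4.2, 4.5]
width: 42.9
finger_force: 80.6
```

```bash
python3 -m handwheel '[[0,0,-0.01,0,0],[0,0,-0.02,0,0],[0,0,-0.02,0,0],[-0.005,-0.02,-0.01,0,0],[-0.005,-0.03,0,0,0]]' 80
python3 -m handwheel '[[-0.005,-0.034,0,0,0],[0,-0.034,0,0,0],[0,-0.034,0,0,0],[0,-0.034,0,0,0],[0,-0.02,0,0,0]]'
python3 -m handwheel '[[0,0,0.03,0,0],[0,0,0.03,0,0],[0,0,0.03,0,0],[0,0,0.03,0,0],[0,0,0.015,0,0]]'
python3 -m handwheel '[[0,0,0.008,0,0],[0,0,0.005,0,0],[0,0,0,0,0],[0,0,0,0,0],[0,0,0,0,0]]'
```

```text
t: 27.48
eef_pos: [503.8, -150.3, 178.2]
tool_rot: [0.038, 3.136, 0.001]
contact_force: [1.5, -0.6, -4.1]
width: 43.1
finger_force: 82.7
t: 27.9
eef_pos: [500.9, -313.1, 175.9]
tool_rot: [0.052, 3.141, -0.005]
contact_force: [0.9, -0.1, -3.3]
width: 43.2
finger_force: 82.6
t: 28.32
eef_pos: [500.6, -307.6, 37.1]
tool_rot: [-0.046, -3.138, -0.002]
contact_force: [-0.6, 0.8, -3.8]
width: 43.5
finger_force: 82.6
t: 28.73
eef_pos: [503.1, -308.9, 28.3]
tool_rot: [0.046, 3.139, -0.002]
contact_force: [-0.1, -0.6, -4.3]
width: 43.4
finger_force: 82.7
```

```bash
python3 -m handwheel '[[0,0,0.01,0,0],[0,0,0.004,0,0],[0,0,0.002,0,0],[0,0,0,0,0],[0,0,0,0,0]]' 80
python3 -m handwheel '[[0,0,0.003,0,0],[0,0,0,0,0],[0,0,0.002,0,0],[0,0,0,0,0],[0,0,0,0,0]]'
```

```text
t: 29.15
eef_pos: [502.0, -308.2, 10.6]
tool_rot: [-0.046, -3.141, -0.0]
contact_force: [0.8, -0.6, -3.2]
width: 43.5
finger_force: 82.6
t: 29.57
eef_pos: [502.5, -308.6, 7.3]
tool_rot: [0.047, 3.14, -0.0]
contact_force: [-3.6, 2.3, 11.0]
width: 43.6
finger_force: 84.0
```

Contact with the tray floor. I'll release, retreat and check.

```bash
python3 -m handwheel '[[0,0,0,0,0.045],[0,0,0,0,0.058],[0,0,0,0,0.058],[0,0,0,0,0.058],[0,0,-0.01,0,0.058]]' 80
python3 -m handwheel '[[0,0,-0.035,0,0.058],[0,0,-0.04,0,0.058],[0,0,-0.04,0,0.058],[0,0,-0.04,0,0.058],[0,0,-0.04,0,0.058]]'
python3 -m handwheel '[[0,0.03,0,0,0.058],[0,0.035,0,0,0.058],[0,0.035,0,0,0.058],[0,0.035,0,0,0.058],[0,0.01,0,0,0.058]]'
python3 - <<'E'
from h import *
st();c=grab_frame("scene");t=grab_frame("top")
cv2.imwrite("pics/end.png",np.vstack([c["frame"],t["frame"][160:300]])[:,:,::-1])
E
```

```text
t: 29.98
eef_pos: [501.2, -307.6, 14.5]
tool_rot: [-0.046, -3.139, -0.002]
contact_force: [-0.1, 0.4, -0.1]
width: 58.0
finger_force: 0.0
t: 30.4
eef_pos: [501.6, -308.3, 213.5]
tool_rot: [0.047, 3.141, -0.0]
contact_force: [1.2, -0.7, 0.1]
width: 57.8
finger_force: 0.0
t: 30.82
eef_pos: [506.8, -157.4, 211.4]
tool_rot: [0.037, 3.141, 0.004]
contact_force: [0.7, -0.3, -0.1]
width: 58.2
finger_force: 0.0
30.82 [ 506.8 -157.4  211.4]
[[-1.     0.024  0.   ]
 [ 0.024  1.     0.003]
 [-0.     0.003 -1.   ]] 58.2157850360998 [ 0.6978961  -0.33962584 -0.14300092] 0.0
```

View pics/end.png

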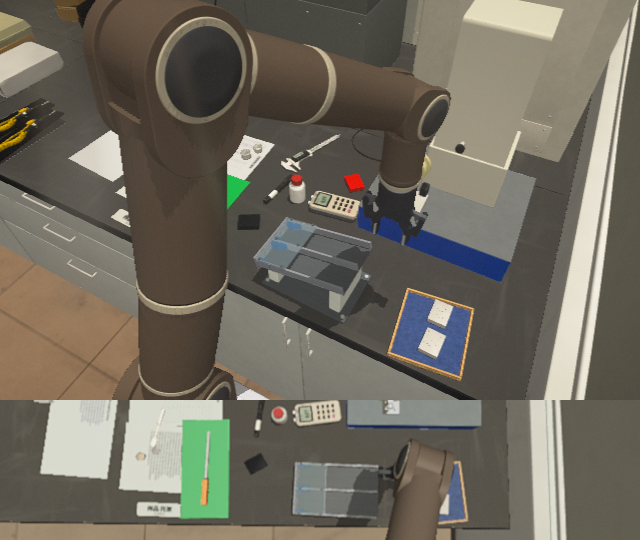

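Both blocks lie flat and apart in the tray at (440,313) and (432,343). The chute is empty, the rod is on the mat at (207,468), and the bench items haven't moved.

```bash
python3 -c "
from workcell import *
print(job_done())"
```

```text
the job is handed in; nothing more can be done
None
```

The job is handed in: I pushed the one jammed block (lane 1) clear with the rod and set it and the queued block (lane 0) flat in the tray, the rod is back on its mat, and the other bench items look unmoved; `job_done()` returned no verdict.

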